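# Open the interlocked parts cabinet

## Robot

A 6-joint arm with a two-finger parallel gripper is mounted at the origin on the work surface. World frame = base frame: x ahead of the robot, y to its left, z up, the work surface at z = 0. Lengths are in m, angles in rad, forces in N, time in s.
With the tool pointing down it reaches from about 0.35 to 0.775 m from the base axis. Payload 7.3 kg.
Tool frame: the origin (TCP) lies at the very end of the fingers, on their centre line; the grasp point (between the pads) lies behind it (r.pinch_z is the z of the grasp point in the tool frame, in m); z points along the fingers, x is the direction in which the jaws open and shut, and the axes are right-handed (so a half turn about z gives the same grasp; the last joint's range is limited). The gripper opens to 92 mm and grips with 3 to 60 N. Pads are 19 mm wide; open, the fingers measure 130 mm over their backs; the gripper's body (75 mm by 190 mm) begins 47 mm behind the grasp point.
Start: joints at [1.026, 0.342, 1.524, -0, 1.275, -0.146], TCP at [0.204, 0.484, 0.227] pointing down, gripper open.
Joint ranges: [-2.53, 2.53], [-0.77, 2.02], [0.04, 2.7], [-1, 4.14], [0.28, 2.66], [-3.11, 3.11]. Speed limits (rad/s): [2.57, 2.57, 3.14, 3.14, 3.14, 3.14].

## Interface

Orientations are given as [roll, pitch, yaw] about the fixed x, y, z axes, in that order (R = Rz(yaw) Ry(pitch) Rx(roll)).
In Python, from station import r, get_image, camera_model, job gives the robot as it stands. The module is installed in compiled form; this text tells all that it offers.
- The arm moves only by the tool step_arm, never from a script. Its argument "increments" is one flat list of numbers, 4 for each row, row after row: the shift along the tool's x, y, z in mm, then the turn about the tool's z in rad. A call has 1 to 5 rows; each row is the pose to reach, as a shift and turn from the pose commanded when the call began, along the tool's axes at that moment; what a row does not reach only later rows make up. A row lasts 1/8 s, in which the tool goes at most 62.5 mm and 10.7 degrees, less where a joint would pass 70% of its speed; a pose out of reach is approached as far as the arm can. A call with a gripper value outside its range is refused whole. "gripper" is the closure, from 0 (fully open) to 1 (shut), set as the call begins (left out, the last holds). The fingers move at their own pace and stop on an object; "newtons" is the grip in N (left out, the last holds). Time passes only in rows, so rows that repeat a pose let the fingers close. It gives the time, the measured TCP pose, the force and the opening at its end, in the units of the state.
- r.observe(): the state, without advancing time (a new reading comes with each control period).
- get_image(name): name is "scene" or "top"; returns the picture (420x560x3 uint8, red, green, blue); there is no depth.
- camera_model(name): a dict with "K" (3x3 intrinsics, pixels), "T" (4x4, takes a point from camera to world coordinates). Camera axes: x right, y down, z forward; pixel columns grow to the right and rows downward; lengths in m; the calibration is good to about 2 mm. A picture is of the moment at which its call begins. camera_model takes no time and is no camera call.
- job.close_job(): hands the job in, once; it reports no verdict.
The state is a dict: "time": time; "joint_positions": joint angles; "joint_vel": joint speeds; "effort": joint torques, N m; "eef_pos": TCP position; "tool_rot": TCP orientation; "contact_force": force on the tool from outside, world axes, zero at the start; "wrist_torque": the same for the moment, N m; "width": finger opening in m.
Only numpy, scipy, OpenCV 4.12 (cv2) and the standard library are available. Lean on these libraries where they do the work, as an engineer would, in place of code of your own. Each camera call takes 0.05 s, during which the arm holds its last target.

## Task

Open the parts cabinet on the bench: push the safety slide on its roof fully back, then throw the latch lever to the rear so that its claw lifts off the door, then swing the door open (the upright bar is its handle) until it stands about square to the cabinet front. Swing it steadily, do not fling it, and leave the slide back, the lever thrown, and everything else on the bench and on the roof where it is.

Things in the scene. Friction and masses are not known exactly. Their poses are not given: they have to be found in the camera images.
- cabinet: Grey desktop parts cabinet, fixed to the bench, 240 wide x 200 deep x 220 mm high. Origin: foot of the middle of the carcass's front face, on the bench. Its x axis points into the cabinet (front to back), y to the left as seen from the robot, z up. The flat roof is at z = 220; its front edge at x = 0.
- door (a joint): Opening angle of the front door (rad): 0 shut, grows as the free edge swings out towards the robot, stop 1.95; 1.57 is square to the cabinet front. Panel 230 wide, 15 thick, its top 6 mm below the roof; shut, its front face is at cabinet x = -18.5 mm. Hinge on the left (cabinet +y), slightly stiff (0.15 N m): the door stays where it is left.
- door_hinge (a point): Point on the door's vertical hinge line at roof height (cabinet x -11, y +115, z 220 mm). Its axes turn with the door: shut, they equal the cabinet's; opening turns them clockwise seen from above.
- door_handle (a point): Top of the door's handle, an upright steel bar 12 mm thick near the free edge. Bar axis 46 mm in front of the door's face (40 mm gap behind it), 200 mm from the hinge along the door. Point on the bar axis 250 mm above the bench (rounded tip to 256; bar runs down to 120). Its upper stay joins at 200, so a finger can come down behind the bar from above to 207. Axes as the door's.
- bolt (a joint): Travel of the safety slide on the roof (m): 0 (found at 0 to 0.005) = forward, blocking the latch; 0.045 = fully back (cabinet +x). Friction about 2 N; it stays where left.
- bolt_post (a point): Top centre of the safety slide's upright black post, 16 mm across, 15 to 60 mm above the roof; at joint 0 it is 15 mm behind the roof's front edge. The slide's cross-bar (100 mm along cabinet y, 28 mm above the roof, 50 mm behind the post) lies under the latch's tail and blocks it until drawn back. Slide and latch stand at cabinet y -25 and +55 mm, either way round.
- latch (a joint): Angle of the latch lever (rad): 0 = latched, lever leaning to the front, its claw hooked down over the door's front; grows as the ball is thrown to the rear (cabinet +x), lifting the claw; door free above about 0.4; stop 0.8. About 1.5 N at the ball; stays where left. Blocked (but for about 0.1 of play) while the safety slide is forward.
- latch_ball (a point): Centre of the black ball (24 mm) on the latch lever, a 10 mm rod. Pivot line along cabinet y, 30 mm behind the roof's front edge, 35 mm above the roof; ball 55 mm from it. Leans 0.30 rad forward at joint 0, 0.50 backward at 0.8. Thrown, the claw (14 mm wide, in line with the ball) stands out up to 60 mm before the roof's front edge and 80 mm above the roof.
- jar: Small amber jar, 40 mm diameter, 45 mm high, standing on the rear of the roof. Origin: centre of its base. Bystander.
- bottle: White bottle, 48 mm diameter, 120 mm high, standing on the bench to the left of where the door swings (a door opened far past square comes near it). Origin: centre of its base. Bystander.
- spool: Grey spool, 54 mm diameter, 40 mm high, on the bench to the right of the cabinet. Origin: centre of its base. Bystander.
- board_vise: Circuit-board vise, about 90 x 160 mm, 160 mm high, to the right on the bench. Origin: centre of its base. Bystander.
- meter: Black hand meter, 150 x 75 x 42 mm, lying flat to the left. Origin: centre of its underside. Bystander.
- driver: Black-handled screwdriver, 170 mm long, lying on the bench to the left, near the robot; origin at its middle, x along it. Bystander.
- parts_tray: Grey divided tray, 120 x 90 x 30 mm, to the right. Origin: centre of its underside. Bystander.

How it is judged:
By the outcome, as a careful person would: the job done as asked, in the order asked, and still so for the second after the job is handed in, with the robot touching nothing.
It also fails if it takes over 64 s, if anything falls off the work surface, if the arm or the gripper's body presses on something with over 40 N, if the wrist force passes 120 N, or if a joint passes its speed limit or range.

## Working session

There is one attempt and no reset: what is moved stays moved. The work goes in short steps, Python scripts to look and compute and a tool call to move; the robot and the scene stay as the last step left them, time stands still between calls to the robot, and variables do not carry over. Pictures are saved under pics/ and viewed, and the job is handed in when it is done.

Besides the shell and the picture viewer there is one more tool, called after ">>>" as name(argument=value, ...) on one line, values as JSON. step_arm: Moves the arm, as the interface text tells. Its arguments: {"type":"object","properties":{"increments":{"type":"array","items":{"type":"number"}},"gripper":{"type":"number"},"newtons":{"type":"number"}},"required":["increments"]}

```bash
mkdir -p pics
python3 - <<'E'
from station import r,get_image,camera_model
import cv2,numpy as np
for n in ("scene","top"):
    im=get_image(n); cv2.imwrite(f"pics/{n}0.png",im[:,:,::-1])
    c=camera_model(n); print(n,np.round(c["K"],1).tolist(),np.round(c["T"],4).tolist())
print(r.observe(), r.pinch_z)
E
```

```text
scene [[493.1, 0.0, 277.7], [0.0, 493.1, 211.9], [0.0, 0.0, 1.0]] [[0.0261, 0.6805, -0.7323, 1.6578], [0.9995, -0.0306, 0.0072, -0.024], [-0.0176, -0.7321, -0.6809, 1.2182], [0.0, 0.0, 0.0, 1.0]]
top [[433.5, 0.0, 284.3], [0.0, 433.5, 209.4], [0.0, 0.0, 1.0]] [[0.0099, -0.9947, 0.102, 0.4273], [-0.9999, -0.0106, -0.0062, 0.0113], [0.0072, -0.102, -0.9948, 1.3482], [0.0, 0.0, 0.0, 1.0]]
{'time': 0.1, 'joint_positions': array([ 1.02598804e+00,  3.42646125e-01,  1.52494724e+00, -3.78217659e-05,
        1.27540203e+00, -1.46043344e-01]), 'joint_vel': array([-2.12034105e-03, -1.22608347e-03, -4.18853732e-03,  3.28523631e-04,
       -1.77134016e-05,  8.74144521e-04]), 'effort': array([ 1.45955510e-03, -4.32003844e+01, -2.44694495e+01,  7.20569445e-02,
        5.24975604e-02, -2.57910284e-05]), 'eef_pos': array([0.2036605 , 0.48347782, 0.22610907]), 'tool_rot': array([-3.14142430e+00,  1.39306924e-03,  1.17204254e+00]), 'contact_force': array([-0.24122629,  0.30216506, -0.3874718 ]), 'wrist_torque': array([-0.02171899,  0.00280747,  0.02356452]), 'width': 0.0921667370538444} -0.0188
```

View pics/scene0.png

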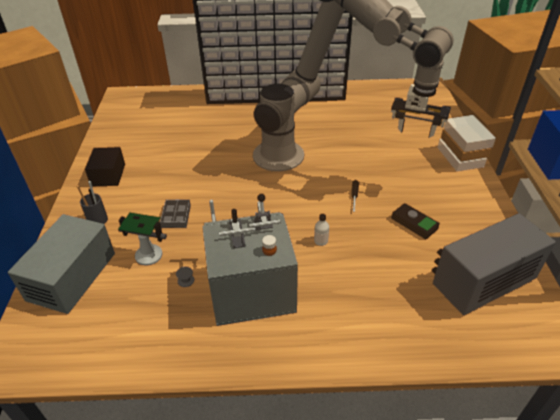

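View pics/top0.png

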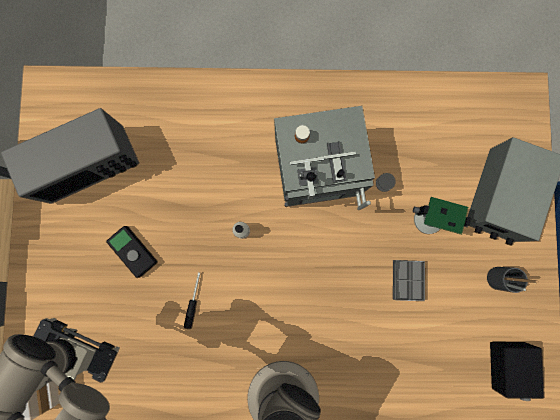

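Run:
```python
import cv2
a=cv2.imread("pics/top0.png")[40:240,150:350]; cv2.imwrite("pics/top0z.png",cv2.resize(a,(600,600),interpolation=cv2.INTER_CUBIC))
a=cv2.imread("pics/scene0.png")[130:330,180:400]; cv2.imwrite("pics/scene0z.png",cv2.resize(a,(660,600),interpolation=cv2.INTER_CUBIC))
```

```text
(no output)
```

View pics/top0z.png

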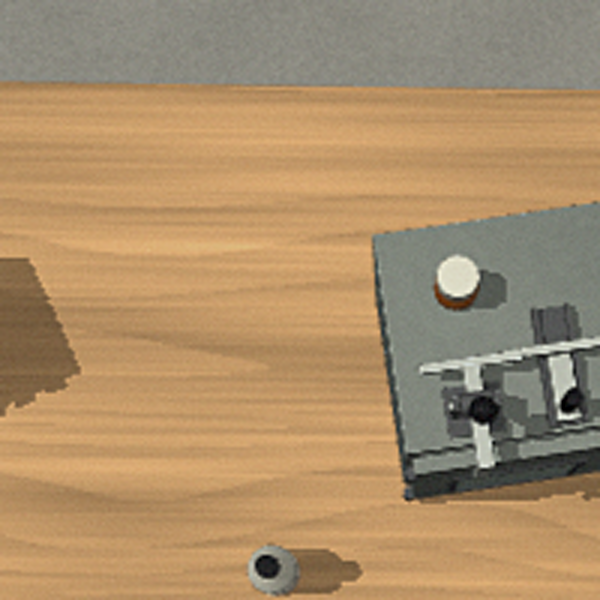

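View pics/scene0z.png

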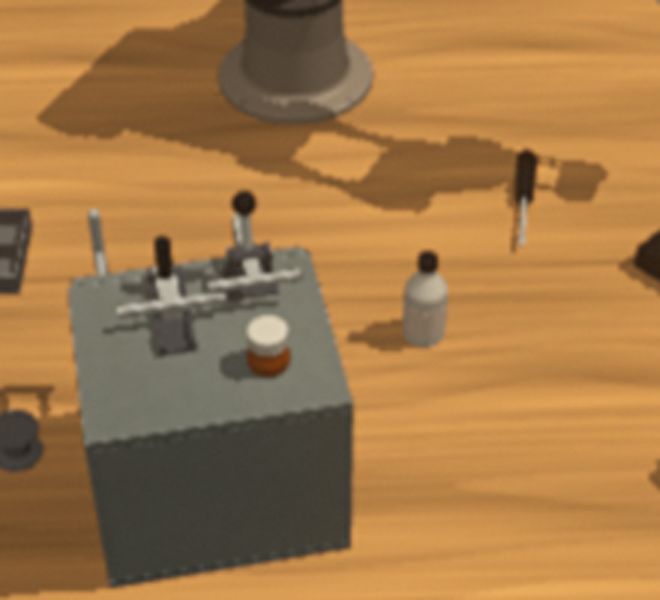

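Run:
```python
import cv2
a=cv2.imread("pics/top0.png")[95:220,262:402]; cv2.imwrite("pics/top0y.png",cv2.resize(a,(700,625)[:2] and (672,600),interpolation=cv2.INTER_CUBIC))
```

```text
(no output)
```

View pics/top0y.png

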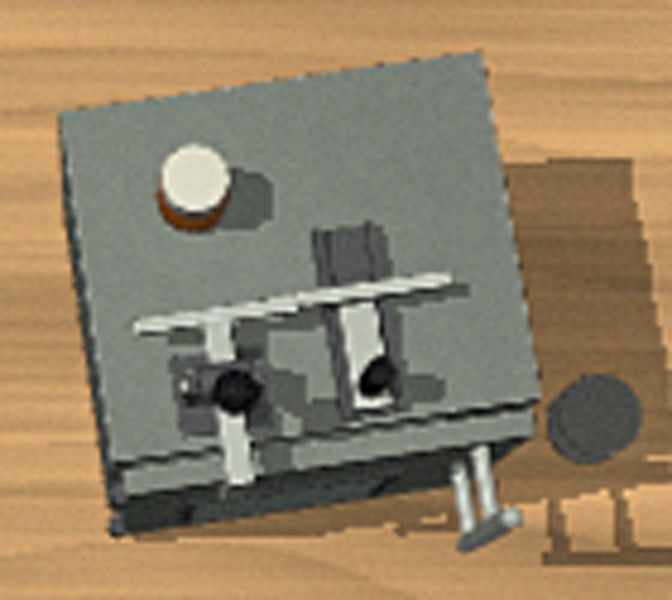

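```bash
cat > h.py <<'E'
import numpy as np
from station import r,get_image,camera_model
def ray(n,uv):
    c=camera_model(n);K=np.array(c["K"]);T=np.array(c["T"])
    d=T[:3,:3]@np.linalg.solve(K,[uv[0],uv[1],1]);return T[:3,3],d
def plane(n,uv,z):
    o,d=ray(n,uv);return o+d*(z-o[2])/d[2]
def tri(u1,u2):
    a,d=ray("top",u1);b,e=ray("scene",u2);d=d/np.linalg.norm(d);e=e/np.linalg.norm(e)
    s=np.linalg.lstsq(np.c_[d,-e],b-a,rcond=None)[0];p=a+s[0]*d;q=b+s[1]*e
    return (p+q)/2,np.linalg.norm(p-q)
def proj(n,p):
    c=camera_model(n);q=np.linalg.inv(c["T"])@np.r_[p,1];u=np.array(c["K"])@q[:3];return u[:2]/u[2]
E
python3 - <<'E'
from h import *
np.set_printoptions(precision=4,suppress=True)
z=lambda u,s,o:np.array(u)/s+o
tops=[z(u,4.8,(262,95)) for u in [(60,113),(482,52),(540,402),(113,462)]]
scs=[z(u,3,(180,130)) for u in [(350,405),(88,443),(70,285),(308,250)]]
loc=np.array([[.2,.12],[.2,-.12],[0,-.12],[0,.12]])
def fit(P):
    c=P.mean(0);lc=loc.mean(0);H=(loc-lc).T@(P-c);a=np.arctan2(H[0,1]-H[1,0],H[0,0]+H[1,1])
    R=np.array([[np.cos(a),-np.sin(a)],[np.sin(a),np.cos(a)]]);t=c-R@lc
    print("yaw",a,"t",t,"res",(P-(loc@R.T+t)).tolist());return a,t
A=np.array([plane("top",u,.22)[:2] for u in tops]);B=np.array([plane("scene",u,.22)[:2] for u in scs])
fit(A);fit(B);a,t=fit((A+B)/2)
R=np.array([[np.cos(a),-np.sin(a)],[np.sin(a),np.cos(a)]])
f=lambda x,y,zz:np.r_[R@[x,y]+t,zz]
for nm,p in dict(post=f(.015,-.025,.28),ball=f(.03-.055*np.sin(.3),.055,.255+.055*np.cos(.3)),handle=f(-.0645,.115-.2,.25)).items():
    print(nm,p,proj("top",p),proj("scene",p))
    pt,ps=proj("top",p),proj("scene",p); print((pt-[262,95])*4.8,(ps-[180,130])*3)
print("handle tri",tri(z((518,518),4.8,(262,95)),z((94,212),3,(180,130))))
print("post tri",tri(z((380,370),4.8,(262,95)),z((163,240),3,(180,130))))
print("ball tri",tri(z((238,391),4.8,(262,95)),z((244,203),3,(180,130))))
print("jar",plane("top",z((195,178),4.8,(262,95)),.265))
E
```

```text
yaw 0.15553347415498978 t [ 0.6085 -0.1159] res [[-0.0007021561891840111, -0.000808401825175227], [5.830219204472353e-05, 0.0006494596294793487], [-0.00032909776968459425, 0.0013857282192152598], [0.0009729517668237708, -0.0012267860235193884]]
yaw 0.1565654818607761 t [ 0.6122 -0.1148] res [[0.003065746552802562, -0.003522777896429276], [-0.00035833062030099505, 0.0037447783518343436], [-0.00047513603850513064, 0.0026193251815602725], [-0.002232279893996214, -0.002841325636965368]]
yaw 0.15604848279015668 t [ 0.6103 -0.1153] res [[0.001181651071152312, -0.0021655279596384663], [-0.00014992734056984425, 0.002197249576339072], [-0.00040197279343789916, 0.002002464799224002], [-0.0006297509371444576, -0.002034186415924611]]
post [ 0.629  -0.1377  0.28  ] [341.5556 173.2977] [233.7901 208.4609]
[381.8666 375.8289] [161.3704 235.3827]
ball [ 0.6154 -0.0589  0.3075] [310.7797 176.3884] [261.3194 197.0742]
[234.1427 390.6644] [243.9583 201.2225]
handle [ 0.5598 -0.2093  0.25  ] [368.0372 202.4968] [211.3345 200.8908]
[508.9784 515.9844] [ 94.0036 212.6723]
handle tri (array([ 0.5587, -0.2117,  0.2504]), np.float64(0.004625470490721266))
post tri (array([ 0.6326, -0.1367,  0.2774]), np.float64(0.0008622891846587335))
ball tri (array([ 0.6156, -0.0599,  0.3056]), np.float64(0.00204947879040105))
jar [ 0.7377 -0.0404  0.265 ]
```

```bash
cat >> h.py <<'E'
YAW=.156;T0=np.array([.610,-.1153]);RC=np.array([[np.cos(YAW),-np.sin(YAW)],[np.sin(YAW),np.cos(YAW)]])
def cab(x,y): return RC@[x/1e3,y/1e3]+T0
def state():
    s=r.observe();p=s["eef_pos"];c=RC.T@(p[:2]-T0)*1e3
    print("t",round(s["time"],2),"cab",c.round(1),"z",round(p[2]*1e3,1),"rpy",np.round(s["tool_rot"],4),"F",np.round(s["contact_force"],1),"w",round(s["width"],4));return s
def inc(x,y,z,yaw):
    """cab mm, z mm, world yaw"""
    s=state();p=s["eef_pos"];w=s["tool_rot"][2];d=np.r_[cab(x,y),z/1e3]-p
    X=np.array([np.cos(w),np.sin(w),0]);Y=np.array([np.sin(w),-np.cos(w),0])
    print("inc",(X@d*1e3).round(1),(Y@d*1e3).round(1),(-d[2]*1e3).round(1),round(w-yaw,4))
E
python3 -c "
from h import *
inc(-32,-25,400,YAW+np.pi/2)
print('bottle',plane('top',(240,229),.12), RC.T@(plane('top',(240,229),.12)[:2]-T0))"
```

```text
t 0.1 cab [-308.4  654.6] z 226.1 rpy [-3.1414e+00  1.4000e-03  1.1720e+00] F [-0.2  0.3 -0.4] w 0.0922
inc -432.1 592.9 -173.9 -0.5548
bottle [0.4960103  0.12853154 0.12      ] [-0.07472186  0.25858097]
```

>>> step_arm(increments=[0, 0, -45, 0, 0, 0, -90, 0, 0, 0, -135, 0, 0, 0, -174, 0, 0, 0, -174, 0], gripper=1, newtons=30)

```text
time: 0.72
eef_pos: [0.2042, 0.4845, 0.4035]
tool_rot: [3.141, -0.006, 1.172]
contact_force: [-0.1, 0.8, 0.5]
width: 0.0464
```

>>> step_arm(increments=[-29, 40, 0, 0, -58, 79, 0, 0, -87, 119, 0, 0, -116, 158, 0, 0, -144, 198, 0, 0])

```text
time: 1.35
eef_pos: [0.3305, 0.2726, 0.3993]
tool_rot: [-3.14, 0.002, 1.172]
contact_force: [0.5, -0.0, 1.2]
width: 0.0008
```

>>> step_arm(increments=[-29, 40, 0, 0, -58, 79, 0, 0, -87, 119, 0, 0, -116, 158, 0, 0, -144, 198, 0, 0])

```text
time: 1.98
eef_pos: [0.4571, 0.0632, 0.3993]
tool_rot: [-3.139, 0.001, 1.172]
contact_force: [1.0, 0.5, -0.5]
width: 0.0004
```

>>> step_arm(increments=[-29, 40, 0, -0.11, -58, 79, 0, -0.22, -87, 119, 0, -0.33, -116, 158, 0, -0.44, -144, 197, 0, -0.555])

```text
time: 2.6
eef_pos: [0.5829, -0.146, 0.3989]
tool_rot: [-3.139, -0.002, 1.731]
contact_force: [0.7, -0.3, 1.2]
width: 0.0007
```

```bash
python3 -c "
from h import *
inc(-32,-25,265,YAW+np.pi/2)"
```

```text
t 2.6 cab [-31.5 -26.1] z 398.9 rpy [-3.1393e+00 -1.6000e-03  1.7306e+00] F [ 0.7 -0.3  1.2] w 0.0007
inc 1.1 -0.5 133.9 0.0038
```

>>> step_arm(increments=[0, 0, 35, 0, 0, 0, 70, 0, 0, 0, 105, 0, 0, 0, 134, 0, 0, 0, 134, 0])

```text
time: 3.22
eef_pos: [0.5809, -0.1439, 0.2631]
tool_rot: [-3.135, -0.004, 1.727]
contact_force: [0.3, -1.1, 0.3]
width: 0.0004
```

```bash
python3 -c "
from h import *
import cv2
for n in ('top','scene'):
    cv2.imwrite(f'pics/{n}1.png',cv2.resize(get_image(n)[80:280,180:420],(720,600),interpolation=cv2.INTER_CUBIC)[:,:,::-1])
inc(-2.5,-25,265,YAW+np.pi/2)"
```

```text
t 3.33 cab [-31.6 -24.6] z 266.9 rpy [-3.1413e+00 -3.0000e-04  1.7270e+00] F [ 0.7 -0.  -0.5] w 0.0005
inc -0.4 29.1 1.9 0.0002
```

View pics/scene1.png

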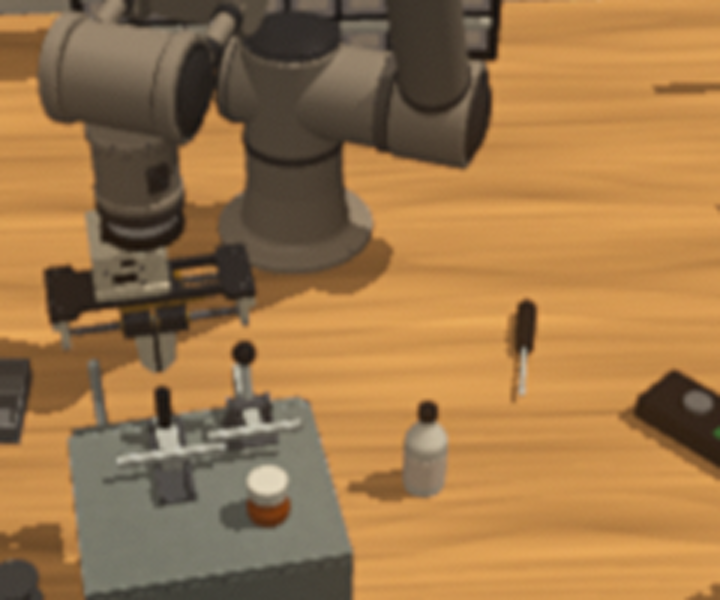

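The closed fingers (158,350 in the crop) stand in front of the black post (163,405), and the gripper body is clear above the ball (245,352). Next I push the slide back.

>>> step_arm(increments=[0, 10, 2, 0, 0, 20, 2, 0, 0, 30, 2, 0, 0, 40, 2, 0, 0, 48, 2, 0])

```text
time: 3.95
eef_pos: [0.6305, -0.137, 0.2648]
tool_rot: [-3.141, 0.0, 1.727]
contact_force: [-2.4, -0.6, 1.1]
width: 0.0007
```

>>> step_arm(increments=[0, 5, 0, 0, 0, 10, 0, 0, 0, 15, 0, 0, 0, 20, 0, 0, 0, 22, 0, 0])

```text
time: 4.58
eef_pos: [0.652, -0.1336, 0.2647]
tool_rot: [3.141, -0.0, 1.727]
contact_force: [-2.3, -1.5, 1.5]
width: 0.0003
```

```bash
python3 -c "
from h import *
state()"
```

```text
t 4.58 cab [ 38.7 -24.6] z 264.7 rpy [ 3.1415e+00 -1.0000e-04  1.7271e+00] F [-2.3 -1.5  1.5] w 0.0003
```

Contact reads about 2.5 N and the stop has not been reached. I'll push in small steps until the force rises.

>>> step_arm(increments=[0, 1, 0, 0, 0, 2, 0, 0, 0, 3, 0, 0, 0, 4, 0, 0, 0, 4, 0, 0])

```text
time: 5.2
eef_pos: [0.6555, -0.1331, 0.2647]
tool_rot: [-3.141, -0.0, 1.727]
contact_force: [-3.5, -0.5, 0.5]
width: 0.0002
```

>>> step_arm(increments=[0, 1, 0, 0, 0, 2, 0, 0, 0, 2, 0, 0])

```text
time: 5.58
eef_pos: [0.656, -0.133, 0.2648]
tool_rot: [-3.138, -0.001, 1.726]
contact_force: [-9.6, 0.6, 4.1]
width: 0.0004
```

>>> step_arm(increments=[0, -15, 0, 0, 0, -30, 0, 0, 0, -30, -45, 0, 0, -30, -85, 0, 0, -30, -85, 0])

```text
time: 6.2
eef_pos: [0.6295, -0.1377, 0.3538]
tool_rot: [3.133, 0.004, 1.727]
contact_force: [-0.2, 0.1, -0.2]
width: 0.0
```

```bash
python3 -c "
from h import *
inc(-28,55,350,YAW+np.pi/2)"
```

```text
t 6.2 cab [ 15.8 -25.1] z 353.8 rpy [3.1334 0.0038 1.7272] F [-0.2  0.1 -0.2] w 0.0
inc 80.2 -43.8 3.8 0.0004
```

>>> step_arm(increments=[20, -22, 0, 0, 40, -44, 0, 0, 60, -44, 0, 0, 80, -44, 0, 0, 80, -44, 4, 0])

```text
time: 6.82
eef_pos: [0.5727, -0.0636, 0.3456]
tool_rot: [3.141, -0.0, 1.729]
contact_force: [-0.4, -0.4, 0.5]
width: 0.0001
```

>>> step_arm(increments=[0, 0, 20, 0, 0, 0, 40, 0, 0, 0, 56, 0, 0, 0, 56, 0])

```text
time: 7.32
eef_pos: [0.5719, -0.0655, 0.2878]
tool_rot: [-3.138, -0.001, 1.727]
contact_force: [-0.2, 0.1, 0.6]
width: 0.0006
```

```bash
python3 -c "
from h import *
import cv2
for n in ('top','scene'):
    cv2.imwrite(f'pics/{n}2.png',cv2.resize(get_image(n)[80:280,180:420],(720,600),interpolation=cv2.INTER_CUBIC)[:,:,::-1])
inc(33,55,293,YAW+np.pi/2)"
```

```text
t 7.42 cab [-29.2  55. ] z 289.8 rpy [3.1414e+00 2.0000e-04 1.7268e+00] F [-0.5  0.3 -0. ] w 0.0002
inc 0.0 62.2 -3.2 0.0
```

View pics/scene2.png

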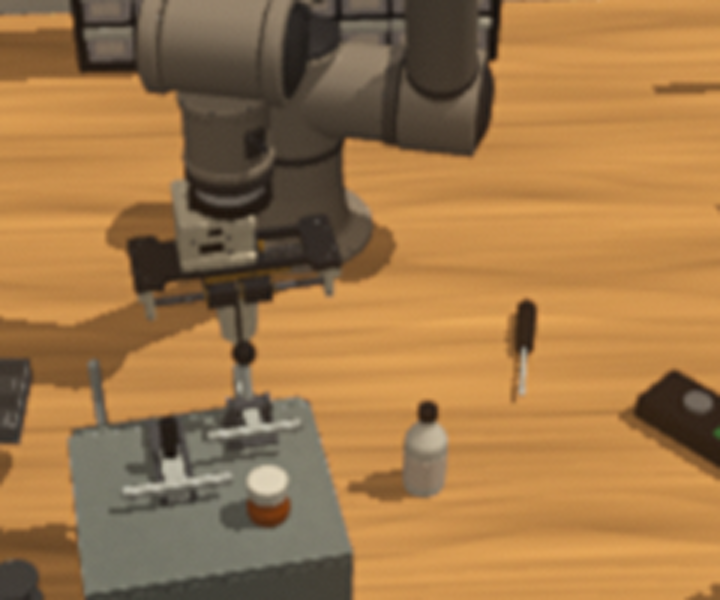

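The post is back (168,440 in the crop), and the fingers stand in front of the ball (243,352). Next I throw the lever.

>>> step_arm(increments=[0, 8, -5, 0, 0, 18, -5, 0, 0, 28, -5, 0, 0, 38, -5, 0, 0, 46, -5, 0])

```text
time: 8.05
eef_pos: [0.6182, -0.058, 0.2945]
tool_rot: [-3.141, -0.0, 1.727]
contact_force: [-2.1, -0.7, 1.7]
width: 0.0001
```

>>> step_arm(increments=[0, 4, 0, 0, 0, 8, 0, 0, 0, 12, 0, 0, 0, 15, 0, 0, 0, 15, 0, 0])

```text
time: 8.68
eef_pos: [0.6325, -0.0557, 0.2945]
tool_rot: [-3.142, -0.0, 1.727]
contact_force: [-1.4, -0.2, -1.2]
width: 0.0003
```

```bash
python3 -c "
from h import *
state()"
```

```text
t 8.68 cab [31.5 55.4] z 294.5 rpy [-3.1415e+00 -3.0000e-04  1.7271e+00] F [-1.4 -0.2 -1.2] w 0.0003
```

>>> step_arm(increments=[0, 1, 0, 0, 0, 2, 0, 0, 0, 3, 0, 0, 0, 3, 0, 0])

```text
time: 9.18
eef_pos: [0.6352, -0.0553, 0.2947]
tool_rot: [-3.141, -0.0, 1.727]
contact_force: [-2.4, -0.4, -2.2]
width: 0.0005
```

>>> step_arm(increments=[0, 1, 0, 0, 0, 2, 0, 0, 0, 2, 0, 0])

```text
time: 9.55
eef_pos: [0.6356, -0.0552, 0.2945]
tool_rot: [-3.137, -0.0, 1.727]
contact_force: [-10.0, -2.7, 0.3]
width: 0.0005
```

>>> step_arm(increments=[0, -5, 0, 0, 0, -5, -30, 0, 0, -5, -65, 0, 0, -5, -105, 0, 0, -5, -105, 0], gripper=0.63)

```text
time: 10.18
eef_pos: [0.6336, -0.0557, 0.4042]
tool_rot: [3.132, 0.003, 1.727]
contact_force: [-0.2, -0.8, -0.2]
width: 0.0341
```

```bash
python3 -c "
from h import *
import cv2
cv2.imwrite(f'pics/scene3.png',cv2.resize(get_image('scene')[80:280,180:420],(720,600),interpolation=cv2.INTER_CUBIC)[:,:,::-1])
inc(-64.5,-85,400,YAW)"
```

```text
t 10.22 cab [32.1 55.3] z 401.6 rpy [3.1362e+00 1.5000e-03 1.7273e+00] F [0.3 0.8 0.1] w 0.0339
inc -140.3 -96.7 1.6 1.5713
```

View pics/scene3.png

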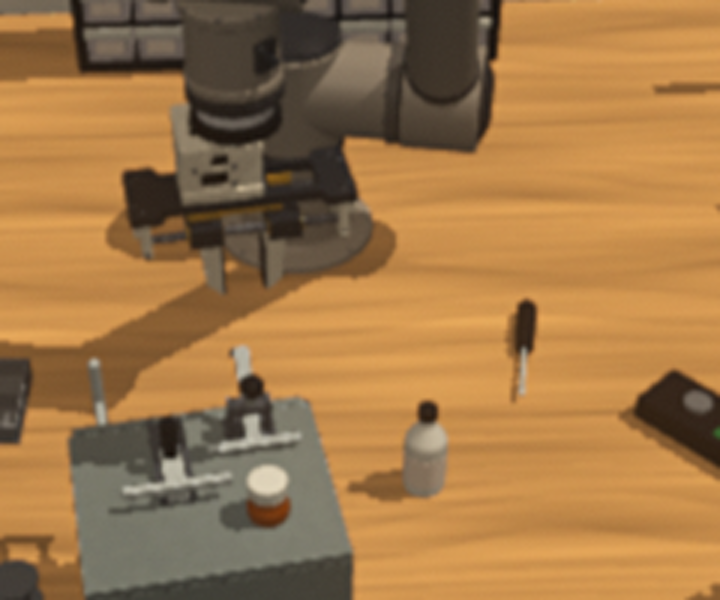

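The ball is thrown back (250,387) and the claw stands up (240,355). Next I turn and move over the handle.

>>> step_arm(increments=[-28, -19, 0, 0.16, -56, -38, 0, 0.32, -84, -58, 0, 0.48, -112, -77, 0, 0.64, -140, -97, 0, 0.8])

```text
time: 10.85
eef_pos: [0.5578, -0.2099, 0.3984]
tool_rot: [-3.14, -0.0, 0.922]
contact_force: [0.2, 0.9, -0.3]
width: 0.0339
```

>>> step_arm(increments=[0, 0, 0, 0.16, 0, 0, 0, 0.32, 0, 0, 0, 0.48, 0, 0, 0, 0.64, 0, 0, 0, 0.771])

```text
time: 11.48
eef_pos: [0.5584, -0.209, 0.3984]
tool_rot: [-3.141, 0.001, 0.152]
contact_force: [0.4, 0.2, -0.5]
width: 0.034
```

```bash
python3 -c "
from h import *
import cv2
for n in ('top','scene'):
    cv2.imwrite(f'pics/{n}4.png',cv2.resize(get_image(n)[80:280,180:420],(720,600),interpolation=cv2.INTER_CUBIC)[:,:,::-1])
inc(-64.5,-85,215,YAW)"
```

```text
t 11.57 cab [-65.6 -84.5] z 398.6 rpy [-3.1407e+00  7.0000e-04  1.5530e-01] F [-0.3  0.  -0.3] w 0.0341
inc 1.1 0.5 183.6 -0.0007
```

View pics/scene4.png

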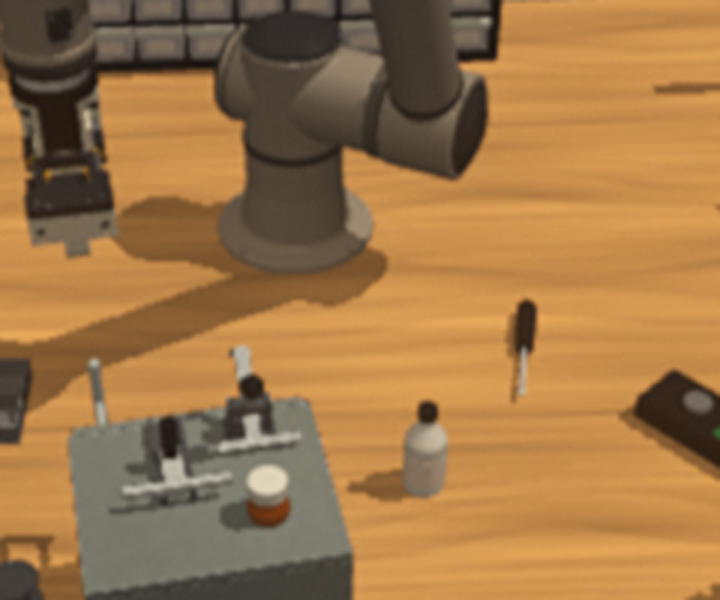

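>>> step_arm(increments=[0.5, 1.5, 35, 0, 0.5, 1.5, 70, 0, 0.5, 1.5, 105, 0, 0.5, 1.5, 120, 0, 0.5, 1.5, 120, 0])

```text
time: 12.2
eef_pos: [0.5588, -0.2104, 0.279]
tool_rot: [-3.14, 0.001, 0.157]
contact_force: [-0.2, -0.8, 0.2]
width: 0.0338
```

```bash
python3 -c "
from h import *
import cv2
for n in ('top','scene'):
    cv2.imwrite(f'pics/{n}5.png',cv2.resize(get_image(n)[140:260,170:320] if n=='scene' else get_image(n)[130:250,290:440],(750,600),interpolation=cv2.INTER_CUBIC)[:,:,::-1])
inc(-65,-86,214,YAW)"
```

```text
t 12.3 cab [-64.6 -86.5] z 281.0 rpy [ 3.1403e+00 -1.9000e-03  1.5670e-01] F [-0.3 -0.3  0.5] w 0.034
inc -0.4 -0.5 67.0 0.0007
```

View pics/scene5.png

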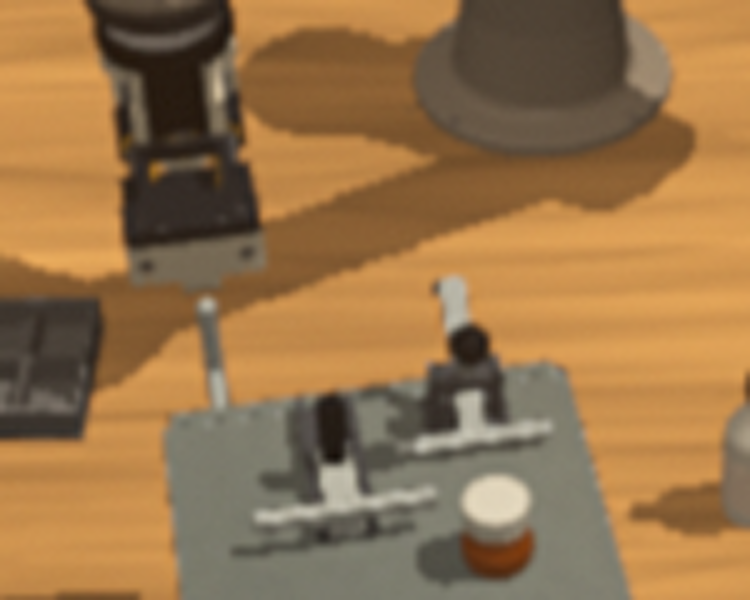

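View pics/top5.png

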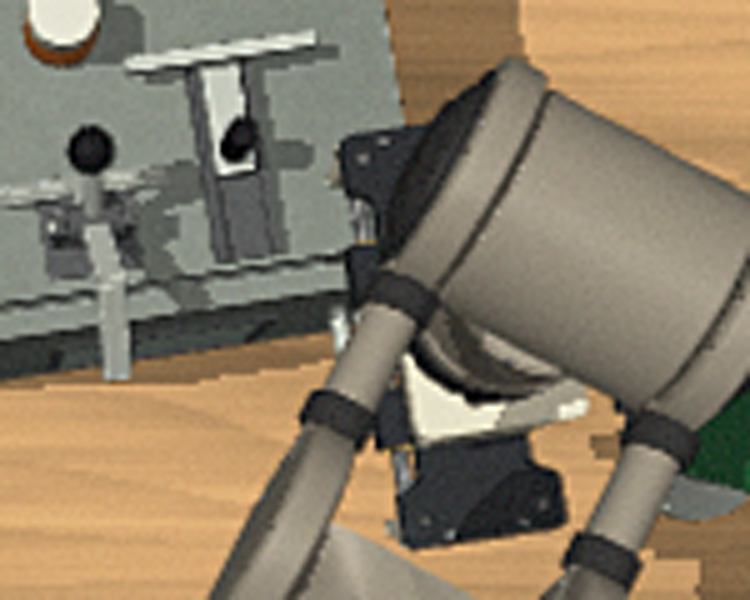

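The finger (203,285) stands right over the bar tip (207,303), and the body is clear of the post and the claw. I'll come down around the bar.

>>> step_arm(increments=[0, 0, 14, 0, 0, 0, 28, 0, 0, 0, 42, 0, 0, 0, 56, 0, 0, 0, 67, 0])

```text
time: 12.92
eef_pos: [0.5589, -0.2104, 0.2114]
tool_rot: [-3.141, 0.001, 0.156]
contact_force: [0.6, -0.1, 0.0]
width: 0.0343
```

>>> step_arm(increments=[0, 0, 0, 0, 0, 0, 0, 0, 0, 0, 0, 0], gripper=1, newtons=12)

```text
time: 13.3
eef_pos: [0.5594, -0.2106, 0.2134]
tool_rot: [3.141, -0.001, 0.156]
contact_force: [0.8, -0.6, -0.1]
width: 0.0116
```

```bash
python3 -c "
from h import *
state()"
```

```text
t 13.3 cab [-64.8 -86.3] z 213.4 rpy [ 3.1409e+00 -1.1000e-03  1.5610e-01] F [ 0.8 -0.6 -0.1] w 0.0116
```

```bash
python3 -c "
import numpy as np
x,y=-53.5,-201
for d in np.arange(1,6)*.04:
    c,s=np.cos(d),np.sin(d);print(round(x*c+y*s-x,1),round(-(-x*s+y*c-y),1),round(d,2))"
```

```text
-8.0 -2.3 0.04
-15.9 -4.9 0.08
-23.7 -7.9 0.12
-31.3 -11.1 0.16
-38.9 -14.6 0.2
```

>>> step_arm(increments=[-8, -2.3, 0, 0.04, -15.9, -4.9, 0, 0.08, -23.7, -7.9, 0, 0.12, -31.3, -11.1, 0, 0.16, -38.9, -14.6, 0, 0.2])

```text
time: 13.92
eef_pos: [0.518, -0.202, 0.2133]
tool_rot: [3.141, -0.001, -0.047]
contact_force: [1.8, 1.4, 5.9]
width: 0.0117
```

```bash
python3 -c "
from h import *
import cv2
state()
cv2.imwrite('pics/scene6.png',cv2.resize(get_image('scene')[80:280,180:420],(720,600),interpolation=cv2.INTER_CUBIC)[:,:,::-1])"
```

```text
t 13.93 cab [-104.3  -71.3] z 213.3 rpy [ 3.1415e+00 -1.2000e-03 -4.6800e-02] F [1.8 1.4 5.9] w 0.0117
```

View pics/scene6.png

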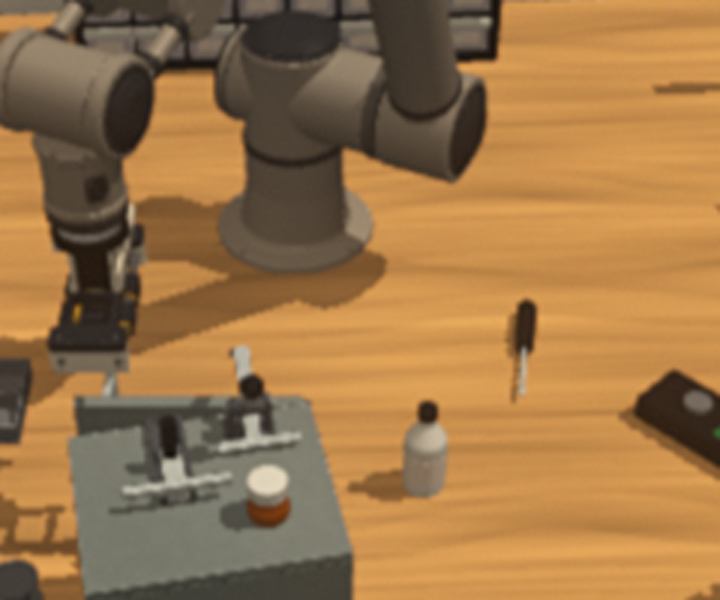

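The door is opening (panel edge visible at 75–300,403) with low forces, so I'll carry on.

>>> step_arm(increments=[-8, -2.3, 0, 0.04, -15.9, -4.9, 0, 0.08, -23.7, -7.9, 0, 0.12, -31.3, -11.1, 0, 0.16, -38.9, -14.6, 0, 0.2])

```text
time: 14.6
eef_pos: [0.48, -0.1854, 0.2133]
tool_rot: [-3.141, -0.002, -0.247]
contact_force: [2.5, 1.0, 5.6]
width: 0.012
```

>>> step_arm(increments=[-8, -2.3, 0, 0.04, -15.9, -4.9, 0, 0.08, -23.7, -7.9, 0, 0.12, -31.3, -11.1, 0, 0.16, -38.9, -14.6, 0, 0.2])

```text
time: 15.22
eef_pos: [0.4461, -0.1618, 0.2133]
tool_rot: [-3.14, -0.002, -0.447]
contact_force: [3.8, 2.1, 5.0]
width: 0.0116
```

>>> step_arm(increments=[-8, -2.3, 0, 0.04, -15.9, -4.9, 0, 0.08, -23.7, -7.9, 0, 0.12, -31.3, -11.1, 0, 0.16, -38.9, -14.6, 0, 0.2])

```text
time: 15.85
eef_pos: [0.4176, -0.1319, 0.2132]
tool_rot: [-3.14, -0.002, -0.647]
contact_force: [5.6, 2.6, 5.0]
width: 0.0117
```

>>> step_arm(increments=[-8, -2.3, 0, 0.04, -15.9, -4.9, 0, 0.08, -23.7, -7.9, 0, 0.12, -31.3, -11.1, 0, 0.16, -38.9, -14.6, 0, 0.2])

```text
time: 16.48
eef_pos: [0.3956, -0.097, 0.2133]
tool_rot: [-3.139, -0.003, -0.847]
contact_force: [6.2, 1.9, 4.2]
width: 0.0116
```

```bash
python3 -c "
from h import *
s=state();print(s['joint_positions'].round(2));p=RC.T@(s['eef_pos'][:2]-T0)*1e3-[-11,115];print(np.hypot(*p),np.arctan2(-201,-53.5)-np.arctan2(p[1],p[0]))"
```

```text
t 16.48 cab [-209.    51.4] z 213.3 rpy [-3.1388e+00 -2.6000e-03 -8.4720e-01] F [6.2 1.9 4.2] w 0.0116
[-0.43  0.14  1.84  0.    1.16  0.42]
207.92426648644218 0.9997801383367177
```

>>> step_arm(increments=[-8, -2.3, 0, 0.04, -15.9, -4.9, 0, 0.08, -23.7, -7.9, 0, 0.12, -31.3, -11.1, 0, 0.16, -38.9, -14.6, 0, 0.2])

```text
time: 17.1
eef_pos: [0.381, -0.0584, 0.2133]
tool_rot: [-3.138, -0.003, -1.047]
contact_force: [6.7, 1.0, 2.4]
width: 0.0117
```

>>> step_arm(increments=[-8, -2.3, 0, 0.04, -15.9, -4.9, 0, 0.08, -23.7, -7.9, 0, 0.12, -31.3, -11.1, 0, 0.16, -38.9, -14.6, 0, 0.2])

```text
time: 17.73
eef_pos: [0.3742, -0.0177, 0.2133]
tool_rot: [-3.137, -0.002, -1.247]
contact_force: [7.2, -0.3, 1.6]
width: 0.0114
```

>>> step_arm(increments=[-8, -2.3, 0, 0.04, -15.9, -4.9, 0, 0.08, -23.7, -7.9, 0, 0.12, -31.3, -11.1, 0, 0.16, -33.2, -12, 0, 0.17])

```text
time: 18.35
eef_pos: [0.3749, 0.0175, 0.2133]
tool_rot: [-3.137, -0.002, -1.416]
contact_force: [7.1, -1.9, 2.1]
width: 0.0114
```

```bash
python3 -c "
from h import *
s=state();print(s['joint_positions'].round(2));p=RC.T@(s['eef_pos'][:2]-T0)*1e3-[-11,115];print(np.hypot(*p),(np.arctan2(-201,-53.5)-np.arctan2(p[1],p[0]))%6.283)"
```

```text
t 18.35 cab [-211.6  167.7] z 213.3 rpy [-3.1373e+00 -1.7000e-03 -1.4159e+00] F [ 7.1 -1.9  2.1] w 0.0114
[-0.16  0.07  1.91 -0.    1.15  1.26]
207.37595624112296 1.5675789275684986
```

>>> step_arm(increments=[0, 0, 0, 0, 0, 0, 0, 0, 0, 0, 0, 0, 0, 0, 0, 0], gripper=0.65)

```text
time: 18.85
eef_pos: [0.3733, 0.0176, 0.2126]
tool_rot: [3.141, 0.0, -1.414]
contact_force: [0.3, 0.3, 0.7]
width: 0.0323
```

>>> step_arm(increments=[0, 0, -15, 0, 0, 0, -30, 0, 0, 0, -50, 0, 0, 0, -75, 0, 0, 0, -100, 0])

```text
time: 19.48
eef_pos: [0.3733, 0.0177, 0.3134]
tool_rot: [3.141, 0.0, -1.414]
contact_force: [0.8, 0.3, 0.5]
width: 0.032
```

```bash
python3 -c "
from h import *
state()"
```

```text
t 19.48 cab [-213.2  168.1] z 313.4 rpy [ 3.1412e+00  1.0000e-04 -1.4142e+00] F [0.8 0.3 0.5] w 0.032
```

>>> step_arm(increments=[0, 0, -40, 0, -40, 0, -80, 0, -90, 0, -80, 0, -140, 0, -80, 0, -190, 0, -80, 0])

```text
time: 20.1
eef_pos: [0.3433, 0.2068, 0.3928]
tool_rot: [-3.141, 0.0, -1.414]
contact_force: [0.3, -0.1, 0.2]
width: 0.0325
```

>>> step_arm(increments=[-50, 0, 0, 0, -100, 0, 0, 0, -100, 0, 0, 0])

```text
time: 20.48
eef_pos: [0.3272, 0.3065, 0.3919]
tool_rot: [3.14, -0.0, -1.409]
contact_force: [-0.8, -0.6, 0.6]
width: 0.032
```

```bash
python3 -c "
from h import *
import cv2
state()
for n in ('top','scene'):
    cv2.imwrite(f'pics/{n}7.png',get_image(n)[:,:,::-1])"
```

```text
t 20.48 cab [-213.8  460.6] z 391.9 rpy [ 3.14   -0.     -1.4094] F [-0.8 -0.6  0.6] w 0.032
```

View pics/top7.png

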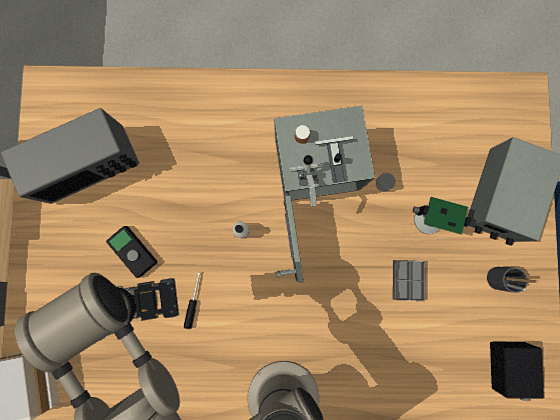

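View pics/scene7.png

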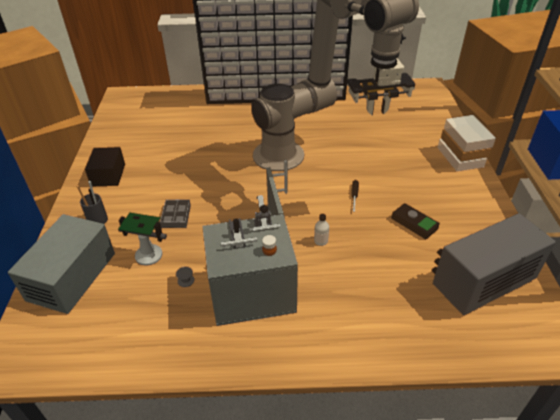

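Run:
```python
from h import *
import cv2
t=cv2.imread("pics/top7.png");s=cv2.imread("pics/scene7.png")
a=cv2.resize(t[120:300,260:380],(400,600),interpolation=cv2.INTER_CUBIC);b=cv2.resize(s[150:270,200:280],(400,600),interpolation=cv2.INTER_CUBIC)
cv2.imwrite("pics/both7.png",np.hstack([a,b]))
R=lambda v:RC.T@(v[:2]-T0)*1e3
for nm,p in dict(post=[*cab(60,-25),.28],ball=[*cab(56.4,55),.3033],hand=[*cab(-211.6,168),.25]).items():
    q,w=proj("top",p),proj("scene",p);print(nm,(q-[260,120])*600/180,(w-[200,150])*5+[400,0])
```

```text
post [262.30665713 119.81235478] [578.58738934 345.95559664]
ball [160.01388175 132.82892615] [719.17607088 290.86713943]
hand [ 61.04247018 515.92805413] [827.70054314  54.37229375]
```

View pics/both7.png

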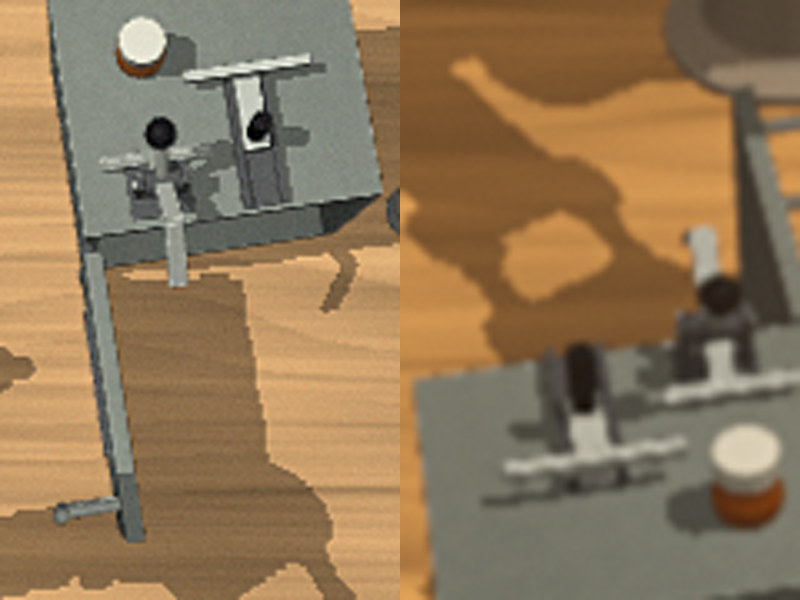

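The post (262,119), ball (161,133) and handle tip (61,513) sit within about 3 px of where fully back, fully thrown and square should put them. The bystanders look unmoved. I'll hand the job in.

```bash
python3 -c "
from station import job
print(job.close_job())"
```

```text
the job is handed in; nothing more can be done
None
```

The cabinet is open and the job is handed in, at about 20.6 s on the robot's clock. No verdict came back.

- **Slide:** I pushed it back with closed fingers until it stopped, at about 10 N.
- **Lever:** I threw it to the rear the same way, also to its stop at about 10 N.
- **Door:** I gripped the handle bar lightly and swung the door at about 0.32 rad/s, with forces under about 8 N. The arm stood at 1.57 rad when I let go. I then lifted straight off and moved the arm clear.

In the last pictures the slide post, lever ball and handle tip were within about 3 pixels of their expected places. By eye, the jar, bottle, spool and other items had not moved. The robot was touching nothing when I handed in.

No check failed. The only disagreement was early on, when the two camera views differed by up to about 4.6 mm on the handle tip. The later contacts and the grip were within about 1 mm of the estimates I used.

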